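Lock the scope case with hasp and pin

ROBOT

A 7-joint arm with a two-finger parallel gripper is mounted at the origin on the work surface. World frame = base frame: x ahead of the robot, y to its left, z up, the work surface at z = 0. Lengths are in m, angles in rad, forces in N, time in s.
With the tool pointing down it reaches from about 0.4 to 0.85 m from the base axis. Payload 10.4 kg.
Tool frame: the origin (TCP) lies midway between the tips of the shut fingers; the grasp point (between the pads) lies 19 mm behind it; z points along the fingers, y is the line along which they close (so a half turn about z gives the same grasp; the last joint's range is limited). The gripper opens to 87 mm and grips with 3 to 60 N. Pads are 19 mm wide; open, the fingers measure 117 mm over their backs; the gripper's body (75 mm by 190 mm) begins 51 mm behind the grasp point.
Start: joints at [1.097, 0.332, -0.065, 1.46, 0.022, 1.35, -0.088], TCP at [0.272, -0.563, 0.223] pointing down, gripper open.
Joint ranges: [-2.6, 2.6], [-0.5, 2.12], [-1.47, 1.34], [0.16, 2.42], [-1.27, 4.41], [0.06, 2.06], [-2.6, 2.6]. Speed limits (rad/s): [2.22, 2.22, 2.79, 2.79, 3.14, 3.14, 3.14].

INTERFACE

Orientations are given as a unit quaternion [x, y, z, w].
In Python, from bench import * gives the robot as it stands.
- The arm moves only by the tool play_rows, never from a script. Its argument "steps" is a list of rows, each an object with "translation": the shift along the tool's x, y, z in m, a list of three; "turn": the turn about the tool's z in rad; "grip": the opening in per cent of the stroke, from 0 (shut) to 100 (fully open). In form: [{"translation": [dx, dy, dz], "turn": turn, "grip": grip}, ...]. A call has 1 to 10 rows; each row is the pose to reach, as a shift and turn from the pose commanded when the call began, along the tool's axes at that moment; what a row does not reach only later rows make up. A row lasts 1/12 s, in which the tool goes at most 41.7 mm and 7.16 degrees, less where a joint would pass 70% of its speed; a pose out of reach is approached as far as the arm can. A call with a gripper value outside its range is refused whole. The fingers move at their own pace and stop on an object; "force" is the grip in N (left out, the last holds). Time passes only in rows, so rows that repeat a pose let the fingers close. It gives the time, the measured TCP pose, the force, the opening and the grip force at its end, in the units of the state.
- read_state(): the state, without advancing time (a new reading comes with each control period).
- get_image(name): name is "side" or "top"; returns a dict with "frame" (400x640x3 uint8, blue, green, red), "z_map" (400x640 float32, m along the optical axis (not along the pixel's ray), 0 where there is no reading), "fx", "fy", "cx", "cy" (pixels), "view" (4x4, takes a point from world to camera coordinates). Camera axes: x right, y up, looking along -z (the intrinsics and any distortion apply to the point x, -y, -z); pixel columns grow to the right and rows downward; lengths in m; the calibration is good to about 2 mm. A picture is of the moment at which its call begins.
- sign_off(): hands the job in; it is judged then, once.
The state is a dict: "time": time; "joint_pos": joint angles; "dq": joint speeds; "effort": joint torques, N m; "position": TCP position; "tool_rot": TCP orientation; "contact_force": force on the tool from outside, world axes, zero at the start; "torque": the same for the moment, N m; "gripper_width": finger opening in m; "finger_force": force on a finger pad.
Only numpy, scipy, OpenCV 4.12 (cv2) and the standard library are available. Lean on these libraries where they do the work, as an engineer would, in place of code of your own. Each camera call takes 0.05 s, during which the arm holds its last target. There are 200 camera calls.

TASK

Lock the blue-lidded instrument case: swing its brass hasp over so that it hangs down over the dark steel staple, then take the red-handled retaining pin from the white rack and drop it upright through the staple's eye, down to its collar. Leave the black-handled mirror standing in the rack.

Things in the scene. Friction and masses are not known exactly. Their poses are not given: they have to be found in the camera images.
- case: Fixed, shut aluminium case, blue bare lid, 246 (x) x 176 (y) x 120 (z) mm. Origin: centre of underside, z up; +y is the hasp side. Hasp hinge line: along x at case (0, 92, 118) mm. Dark steel staple: level ring sticking out of the +y side, bore 26, outside 38, 5 mm thick, centre at case (0, 121) mm, top 78 mm above the counter; free space below it.
- hasp (a joint): Brass hasp, 60 mm wide, 90 long, 4 thick; slot (40 wide) 30 to 64 mm from the hinge, solid tab beyond. Rad: 0 hangs down over the staple, 1.57 level to the case's +y, 3.14 upright, 3.59 stop, leaning back over the lid. Starts leaning back at 3.2 to 3.59. Loose hinge: pushed from behind to the case's +y, well past upright, it falls within 2 s and rests within 0.15 of 0. 90 g.
- pin: Pin in one of 3 holes (18 mm, in a row 85 mm apart) of a fixed white rack 72 mm high. Origin: centre of the collar's underside, on the rack's top; z up. Red round handle 20 mm thick from 4 to 40 mm up; steel collar 34 mm wide, 0 to 4 mm; shank 8 mm thick, 50 mm down, foot tapered. 40 to 85 g. A mirror and an aluminium tuning fork, up to 110 mm above the rack, stand in the other holes.
- mirror: Bystander: throat mirror with a black round handle 16 mm thick and a small round mirror on top, 104 mm high above the rack, standing in another hole of the same rack. Origin: centre of its collar's underside; z up.

How it is judged:
On the way:
1. the hasp hangs over the staple while the pin is still out of the eye (value of joint hasp below 0.35 rad and horizontal distance between pin and case above 0.16 m), for 0.2 s.
At the end, for the whole second after the job is handed in: The hasp hangs within 0.35 rad of straight down over the staple, and the red pin rests upright (within 0.25 rad) and still in the staple's eye: its origin within 15 mm of the eye's centre along the case's x and y and within 8 mm of the top of the ring (value of joint hasp below 0.35 rad and x of pin in the frame of case between -0.015 and 0.015 m and y of pin in the frame of case between 0.106 and 0.136 m and z of pin in the frame of case between 0.07 and 0.086 m and angle between pin's own z axis and vertical below 0.25 rad and linear speed of pin below 0.03 m/s); the robot touches nothing.
It fails at once if the mirror is moved more than 30 mm or tipped over (distance of mirror from where it was at the start of the episode above 0.03 m or angle between mirror's own z axis and vertical above 0.5 rad).
It also fails if it takes over 48 s, if anything falls off the work surface, if the arm or the gripper's body presses on something with over 40 N, if the wrist force passes 120 N, or if a joint passes its speed limit or range.

## Working session

There is one attempt and no reset: what is moved stays moved. The work goes in short steps, Python scripts to look and compute and a tool call to move; the robot and the scene stay as the last step left them, time stands still between calls to the robot, and variables do not carry over. Pictures are saved under pics/ and viewed, at most 10 in all, crops included, and the job is handed in when it is done.

Besides the shell and the picture viewer there is one more tool, called after "Emit:" as name(argument=value, ...), one argument or row to a line, values as JSON. play_rows: Moves the arm, as the interface text tells. Its arguments: {"type":"object","properties":{"steps":{"type":"array"},"force":{"type":"number"}},"required":["steps"]}

```bash
mkdir -p pics; cat > h.py <<'E'
from bench import *
import numpy as np, cv2
def snap(n,tag):
    d=get_image(n); cv2.imwrite(f'pics/{tag}.png',d['frame']); np.savez(f'{tag}.npz',**{k:np.array(v) for k,v in d.items()}); return d
def world(d,u,v,z=None):
    z=float(d['z_map'][v,u]) if z is None else z
    T=np.linalg.inv(d['view'])
    p=np.array([(u-d['cx'])/d['fx']*z,-(v-d['cy'])/d['fy']*z,-z,1])
    return (T@p)[:3]
E
python3 - <<'E'
from h import *
a=snap('side','s1');b=snap('top','t1')
print(a['view'],b['view'],a['fx'],[k for k in a]);print(read_state())
E
```

```text
[[-0.78250199 -0.62256374  0.01024768  0.40273025]
 [ 0.3497289  -0.4258393   0.83447623 -0.25455749]
 [-0.51515078  0.65656323  0.55094864 -0.7084173 ]
 [ 0.          0.          0.          1.        ]] [[ 0.02911857 -0.99948264 -0.01365874  0.0489112 ]
 [ 0.9910851   0.02709125  0.13044691 -0.51893732]
 [-0.13000939 -0.0173354   0.99136121 -1.00617817]
 [ 0.          0.          0.          1.        ]] 370.9516307690812 ['frame', 'z_map', 'fx', 'fy', 'cx', 'cy', 'view']
{'time': 0.1, 'joint_pos': array([ 1.09742102,  0.33278438, -0.06470039,  1.46087723,  0.02161065,
        1.34992809, -0.08850789]), 'dq': array([ 0.00080813, -0.00237644, -0.0004154 , -0.00172527,  0.00177824,
        0.00099243, -0.00112437]), 'effort': array([ 5.54169637e-04, -6.24541712e+01,  2.43737904e-02, -3.90717423e+01,
       -6.14668918e-02,  3.66238528e-02, -3.72404008e-05]), 'position': array([ 0.2721229 , -0.5622433 ,  0.22183919]), 'tool_rot': array([ 9.74705724e-01,  2.23491225e-01, -1.80107099e-04, -6.25177471e-04]), 'contact_force': array([-0.70091241, -0.15177233, -0.13218238]), 'torque': array([-0.00620482,  0.00312029,  0.03777709]), 'finger_force': 0.0, 'gripper_width': 0.08705223416277877}
```

View pics/s1.png

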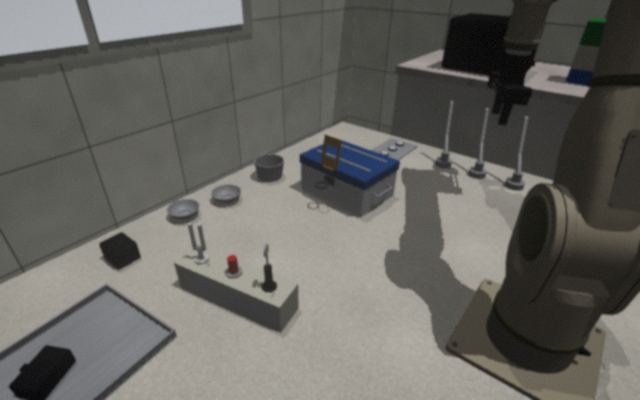

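View pics/t1.png

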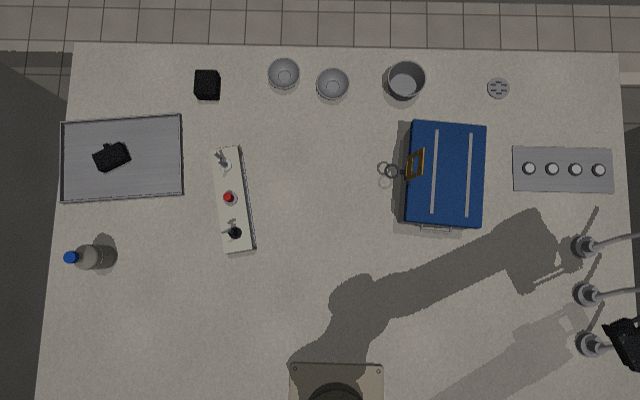

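The top view shows the case (lid ~405–487, 120–228) with the hasp at ~(414,163) and the staple at ~(387,170), so the hasp side faces world +y. The rack holds the fork (222,160), red pin (229,197) and mirror (232,232).

```bash
python3 - <<'E'
from h import *
b=dict(np.load('t1.npz'));a=dict(np.load('s1.npz'))
f=b['frame'];c1=cv2.resize(f[110:235,365:495],None,fx=4,fy=4,interpolation=2);c2=cv2.resize(f[135:260,200:270],None,fx=4,fy=4,interpolation=2)
cv2.imwrite('pics/c1.png',np.hstack([c1,c2]))
# lid points via depth
def cloud(d):
    v,u=np.mgrid[0:400,0:640];z=d['z_map'];T=np.linalg.inv(d['view'])
    P=np.stack([(u-d['cx'])/d['fx']*z,-(v-d['cy'])/d['fy']*z,-z,np.ones_like(z)],-1)@T.T
    return P[...,:3]
for n,d in(('top',b),('side',a)):
    P=cloud(d);np.save(n+'P.npy',P);F=d['frame'].astype(int)
    blue=(F[...,0]>F[...,2]+40)&(abs(P[...,2]-.12)<.012)&(d['z_map']>0)
    q=P[blue];print(n,'lid',blue.sum(),np.median(q[:,2]),cv2.minAreaRect((q[:,:2]*1000).astype(np.float32)))
    red=(F[...,2]>F[...,0]+60)&(F[...,2]>F[...,1]+60)&(d['z_map']>0)
    q=P[red];v,u=np.where(red);print('red',red.sum(),u.mean(),v.mean(),np.median(q,0),q.min(0),q.max(0))
    q=P[(abs(P[...,2]-.072)<.006)&(P[...,1]>.2)&(P[...,1]<.4)&(P[...,0]>.3)&(P[...,0]<.75)]
    print('rack',len(q),np.median(q[:,2]),cv2.minAreaRect((q[:,:2]*1000).astype(np.float32)))
    br=(F[...,2]>F[...,0]+40)&(F[...,1]>F[...,0]+20)&(P[...,2]>.11)&(P[...,1]<.2)&(P[...,1]>-.4)&(P[...,0]>.4)
    q=P[br];print('brass',len(q),q.min(0),q.max(0),np.median(q,0)) if len(q) else 0
P=np.load('topP.npy')
for u,v in[(222,160),(232,232),(225,212),(387,162),(387,178),(380,170),(394,170)]:print(u,v,P[v,u])
E
```

```text
top lid 6527 0.119829984271704 ((579.6356811523438, -242.25241088867188), (174.869140625, 243.0088348388672), 85.9820556640625)
red 51 226.64705882352942 196.33333333333334 [0.51028801 0.2704976  0.11193004] [0.50144141 0.26321804 0.07373418] [0.51813497 0.28642439 0.11567873]
rack 2731 0.07249803462945914 ((511.7491149902344, 271.3798828125), (260.5817565917969, 71.10604858398438), 11.238426208496094)
brass 80 [ 0.55774456 -0.18561866  0.11683714] [ 0.61571291 -0.14724307  0.21013124] [ 0.58587359 -0.16094961  0.18150777]
side lid 1360 0.1193422603037016 ((576.5558471679688, -243.028076171875), (174.08396911621094, 241.02444458007812), 86.42422485351562)
red 43 231.51162790697674 258.06976744186045 [0.50860146 0.26946135 0.11150072] [0.50074923 0.26184278 0.10935573] [0.51797473 0.2770929  0.11340803]
rack 2949 0.0716373596848785 ((510.07281494140625, 269.7681884765625), (261.3270263671875, 72.74085235595703), 11.157726287841797)
brass 1 [ 0.57825057 -0.15113587  0.1203461 ] [ 0.57825057 -0.15113587  0.1203461 ] [ 0.57825057 -0.15113587  0.1203461 ]
222 160 [0.59797939 0.28860468 0.10710463]
232 232 [0.42597192 0.25090555 0.12600646]
225 212 [0.47652633 0.28222378 0.07331018]
387 162 [ 0.62747606 -0.12164814  0.00254484]
387 178 [ 5.85064873e-01 -1.22304049e-01  1.34953496e-04]
380 170 [0.38207421 0.04550205 1.06584784]
394 170 [ 0.60752094 -0.14101774 -0.0024411 ]
```

View pics/c1.png

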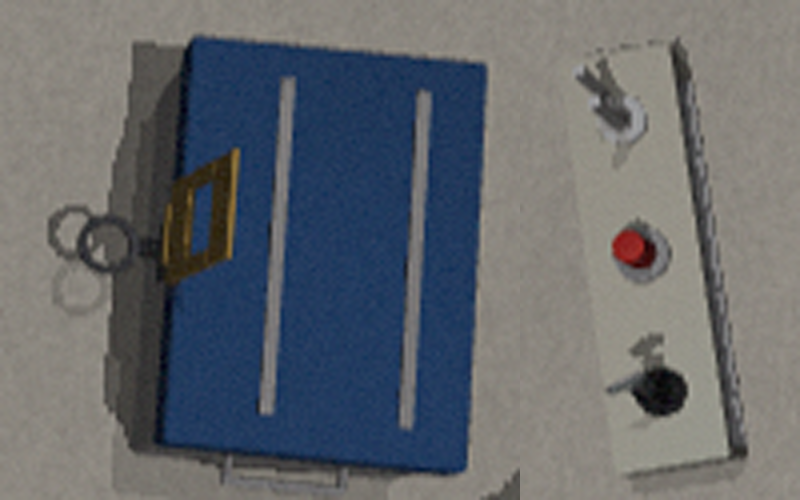

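```bash
cat >> h.py <<'E'
CC=np.array([.578,-.2427]);th=np.radians(-3.9)
CX=np.array([np.cos(th),np.sin(th)]);CY=np.array([-np.sin(th),np.cos(th)])
def go(x,y,z,yaw_y=None):
    "tool-frame shift to world target; yaw_y=world angle deg wanted for tool y"
    from scipy.spatial.transform import Rotation as R
    s=read_state();M=R.from_quat(s['tool_rot']).as_matrix()
    t=M.T@(np.array([x,y,z])-s['position']);cur=np.degrees(np.arctan2(M[1,1],M[0,1]))
    print('shift',t.round(4),'y-yaw',cur.round(1),'turn',None if yaw_y is None else round(-np.radians(yaw_y-cur),3),'j',s['joint_pos'].round(2))
E
python3 - <<'E'
from h import *
print('staple',CC+.121*CY,'hinge',CC+.092*CY)
b=dict(np.load('t1.npz'))
# ray for ring center at z=.078
T=np.linalg.inv(b['view']);u,v=391.2,170.7
p0=world(b,0,0,1e-9);d=T[:3,:3]@np.array([(u-b['cx'])/b['fx'],-(v-b['cy'])/b['fy'],-1]);print('ring',p0+d*(.078-p0[2])/d[2])
P=np.load('sideP.npy');
q=P[(P[...,1]<-.42)&(P[...,1]>-.75)&(P[...,0]>.1)&(P[...,0]<.7)&(P[...,2]>.03)]
for x in np.arange(.1,.7,.05):
    k=q[(q[:,0]>=x)&(q[:,0]<x+.05)]
    if len(k):print(x.round(2),len(k),k.min(0).round(3),k.max(0).round(3))
for uv in[(450,105),(448,135),(485,120),(482,145),(524,125),(519,160)]:print(uv,P[uv[1],uv[0]])
c=CC-.035*CY
go(*(CC+.0*CY),.26,-4)
E
```

```text
staple [ 0.58622985 -0.1219802 ] hinge [ 0.58425741 -0.15091305]
ring [ 0.58862363 -0.12015984  0.078     ]
0.15 191 [ 0.165 -0.66   0.03 ] [ 0.2   -0.491  0.333]
0.2 1690 [ 0.2   -0.694  0.096] [ 0.25  -0.465  0.531]
0.25 2069 [ 0.25  -0.635  0.031] [ 0.3   -0.46   0.529]
0.3 592 [ 0.3  -0.69  0.03] [ 0.344 -0.521  0.528]
0.4 193 [ 0.403 -0.681  0.03 ] [ 0.449 -0.603  0.178]
0.45 52 [ 0.45  -0.694  0.137] [ 0.463 -0.66   0.204]
(450, 105) [ 0.45592907 -0.67964992  0.19443548]
(448, 135) [0.03922161 0.60744542 0.59859667]
(485, 120) [ 0.32979397 -0.6741495   0.17195943]
(482, 145) [ 0.31214752 -0.64887217  0.09646846]
(524, 125) [ 0.21345094 -0.67601714  0.18261458]
(519, 160) [ 0.18923179 -0.63499847  0.08462403]
shift [ 0.4145 -0.1544 -0.038 ] y-yaw -64.2 turn -1.05 j [ 1.1   0.33 -0.06  1.46  0.02  1.35 -0.09]
```

Emit:
play_rows(
  steps=[
    {"translation":[0.03,-0.01,-0.04],"turn":-0.1,"grip":0},
    {"translation":[0.07,-0.026,-0.06],"turn":-0.2,"grip":0},
    {"translation":[0.11,-0.041,-0.06],"turn":-0.3,"grip":0},
    {"translation":[0.15,-0.056,-0.06],"turn":-0.4,"grip":0},
    {"translation":[0.185,-0.069,-0.06],"turn":-0.5,"grip":0},
    {"translation":[0.22,-0.082,-0.06],"turn":-0.6,"grip":0},
    {"translation":[0.255,-0.095,-0.06],"turn":-0.7,"grip":0},
    {"translation":[0.29,-0.108,-0.06],"turn":-0.8,"grip":0},
    {"translation":[0.325,-0.121,-0.06],"turn":-0.9,"grip":0},
    {"translation":[0.36,-0.134,-0.06],"turn":-1.0,"grip":0},
  ],
)

```text
time: 0.93
position: [0.5389, -0.2834, 0.2824]
tool_rot: [0.747, 0.665, -0.0, -0.0]
contact_force: [0.7, -0.2, 0.6]
gripper_width: 0.0283
finger_force: 0.0
```

```bash
python3 - <<'E'
from h import *
p=CC+.02*CY; go(*p,.19,-4)
p=CC+.15*CY; go(*p,.19,-4); print(read_state()['position'],read_state()['time'])
E
```

```text
shift [0.0649 0.0333 0.0924] y-yaw -6.6 turn -0.045 j [ 0.72  0.3  -0.4   1.39  0.11  1.47  0.21]
shift [0.1947 0.0272 0.0924] y-yaw -6.6 turn -0.045 j [ 0.72  0.3  -0.4   1.39  0.11  1.47  0.21]
[ 0.53890579 -0.28338642  0.28238668] 0.9333
```

Emit:
play_rows(
  steps=[
    {"translation":[0.02,0.015,0],"turn":-0.045,"grip":0},
    {"translation":[0.045,0.03,0.02],"turn":-0.045,"grip":0},
    {"translation":[0.045,0.03,0.055],"turn":-0.045,"grip":0},
    {"translation":[0.045,0.03,0.09],"turn":-0.045,"grip":0},
    {"translation":[0.045,0.03,0.09],"turn":-0.045,"grip":0},
    {"translation":[0.045,0.03,0.09],"turn":-0.045,"grip":0},
  ],
)

```text
time: 1.43
position: [0.5719, -0.244, 0.1914]
tool_rot: [0.733, 0.68, -0.001, -0.002]
contact_force: [0.6, -0.4, 1.0]
gripper_width: 0.0011
finger_force: 0.0
```

```bash
python3 - <<'E'
from h import *
p=CC+.15*CY; go(*p,.19,-4); s=read_state();print(s['position'],s['time'],s['contact_force'])
E
```

```text
shift [0.1517 0.0049 0.0015] y-yaw -4.3 turn -0.005 j [ 0.65  0.38 -0.42  1.49  0.16  1.31  0.15]
[ 0.57193827 -0.24400312  0.19135836] 1.4333 [ 0.55968813 -0.40269709  1.00959702]
```

Emit:
play_rows(
  steps=[
    {"translation":[0.015,0.005,0],"turn":0,"grip":0},
    {"translation":[0.03,0.005,0],"turn":0,"grip":0},
    {"translation":[0.045,0.005,0],"turn":0,"grip":0},
    {"translation":[0.06,0.005,0],"turn":0,"grip":0},
    {"translation":[0.075,0.005,0],"turn":0,"grip":0},
    {"translation":[0.095,0.005,0],"turn":0,"grip":0},
    {"translation":[0.115,0.005,0],"turn":0,"grip":0},
    {"translation":[0.135,0.005,0],"turn":0,"grip":0},
    {"translation":[0.155,0.005,0],"turn":0,"grip":0},
    {"translation":[0.165,0.005,0],"turn":0,"grip":0},
  ],
)

```text
time: 2.27
position: [0.5906, -0.0757, 0.1932]
tool_rot: [0.732, 0.681, 0.001, -0.0]
contact_force: [-0.2, 0.8, 0.1]
gripper_width: 0.0006
finger_force: 0.0
```

Emit:
play_rows(
  steps=[
    {"translation":[-0.01,0,-0.03],"turn":0,"grip":30},
    {"translation":[-0.01,0,-0.06],"turn":0,"grip":60},
    {"translation":[-0.01,0,-0.09],"turn":0,"grip":100},
  ],
)

```text
time: 2.52
position: [0.5892, -0.09, 0.2838]
tool_rot: [0.733, 0.68, -0.0, -0.0]
contact_force: [0.4, 0.6, 1.2]
gripper_width: 0.013
finger_force: 0.0
```

```bash
cat >> h.py <<'E'
PIN=np.array([.5095,.270])
E
python3 - <<'E'
from h import *
s=read_state();print(s['position'],s['contact_force'])
go(*PIN,.22,101.2); go(*PIN,.22,-78.8)
E
```

```text
[ 0.58922433 -0.08995708  0.28375234] [0.41265171 0.6115824  1.15570496]
shift [ 0.353  -0.1065  0.0637] y-yaw -4.3 turn -1.842 j [ 0.47  0.28 -0.5   1.42  0.14  1.47 -0.1 ]
shift [ 0.353  -0.1065  0.0637] y-yaw -4.3 turn 1.3 j [ 0.47  0.28 -0.5   1.42  0.14  1.47 -0.1 ]
```

Emit:
play_rows(
  steps=[
    {"translation":[0.035,-0.01,0],"turn":0.12,"grip":100},
    {"translation":[0.07,-0.02,0],"turn":0.24,"grip":100},
    {"translation":[0.105,-0.03,0],"turn":0.36,"grip":100},
    {"translation":[0.14,-0.042,0],"turn":0.48,"grip":100},
    {"translation":[0.175,-0.053,0],"turn":0.6,"grip":100},
    {"translation":[0.21,-0.063,0],"turn":0.72,"grip":100},
    {"translation":[0.245,-0.074,0],"turn":0.84,"grip":100},
    {"translation":[0.28,-0.085,0],"turn":0.96,"grip":100},
    {"translation":[0.315,-0.095,0],"turn":1.08,"grip":100},
    {"translation":[0.34,-0.103,0],"turn":1.2,"grip":100},
  ],
)

```text
time: 3.35
position: [0.5112, 0.2597, 0.283]
tool_rot: [0.988, 0.152, 0.0, -0.0]
contact_force: [0.5, 0.5, -0.4]
gripper_width: 0.079
finger_force: 0.0
```

```bash
python3 - <<'E'
from h import *
d=snap('top','t2');cv2.imwrite('pics/c2.png',cv2.resize(d['frame'][100:240,180:500],None,fx=2.5,fy=2.5,interpolation=2))
go(*PIN,.22,-78.8)
E
```

```text
shift [ 0.0022 -0.0035  0.063 ] y-yaw -73.1 turn 0.099 j [-0.06  0.25 -0.6   1.48  0.14  1.46 -1.94]
```

View pics/c2.png

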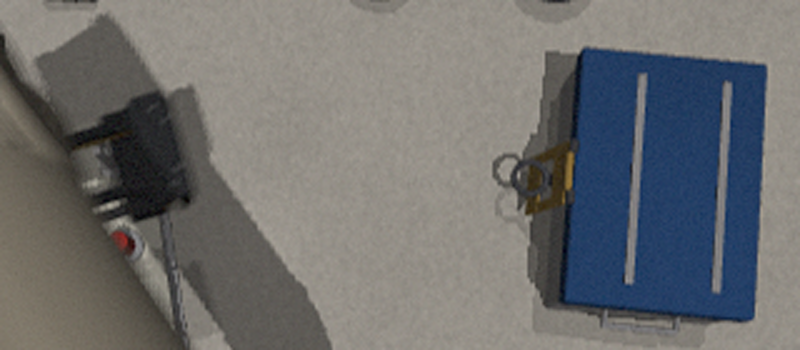

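Emit:
play_rows(
  steps=[
    {"translation":[0.002,-0.0035,0.03],"turn":0.1,"grip":100},
    {"translation":[0.002,-0.0035,0.065],"turn":0.1,"grip":100},
    {"translation":[0.002,-0.0035,0.1],"turn":0.1,"grip":100},
    {"translation":[0.002,-0.0035,0.1],"turn":0.1,"grip":100},
    {"translation":[0.002,-0.0035,0.1],"turn":0.1,"grip":100},
  ],
)

```text
time: 3.82
position: [0.5127, 0.2602, 0.1821]
tool_rot: [0.995, 0.104, -0.001, 0.001]
contact_force: [0.5, 0.2, 0.2]
gripper_width: 0.0868
finger_force: 0.0
```

```bash
python3 - <<'E'
from h import *
d=snap('side','s2');cv2.imwrite('pics/c3.png',np.hstack([cv2.resize(d['frame'][180:330,150:310],None,fx=2.5,fy=2.5,interpolation=2)[:375,:400],cv2.resize(d['frame'][125:218,300:400],None,fx=4,fy=4,interpolation=2)[:375,:400].copy() if 0 else cv2.resize(d['frame'][125:225,295:400],(400,375),interpolation=2)]))
go(*PIN,.083,-78.8)
E
```

```text
shift [-0.0023 -0.0096  0.1011] y-yaw -78.0 turn 0.014 j [-0.07  0.3  -0.58  1.62  0.17  1.27 -2.04]
```

View pics/c3.png

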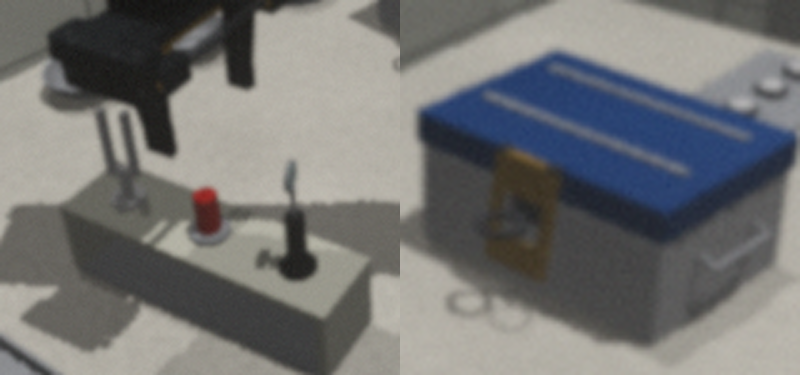

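The hasp now hangs over the staple (right crop ~(525,215)), and the gripper is above the red pin with the mirror and fork clear.

Emit:
play_rows(
  steps=[
    {"translation":[-0.002,-0.0096,0.02],"turn":0.014,"grip":100},
    {"translation":[-0.002,-0.0096,0.05],"turn":0.014,"grip":100},
    {"translation":[-0.002,-0.0096,0.08],"turn":0.014,"grip":100},
    {"translation":[-0.002,-0.0096,0.1],"turn":0.014,"grip":100},
    {"translation":[-0.002,-0.0096,0.1],"turn":0.014,"grip":100},
    {"translation":[-0.002,-0.0096,0.1],"turn":0.014,"grip":100},
  ],
)

```text
time: 4.37
position: [0.5104, 0.2703, 0.0846]
tool_rot: [0.995, 0.097, 0.001, -0.0]
contact_force: [0.6, 1.3, 1.8]
gripper_width: 0.0869
finger_force: 0.0
```

Emit:
play_rows(
  force=20,
  steps=[
    {"translation":[0,0,0],"turn":0,"grip":60},
    {"translation":[0,0,0],"turn":0,"grip":35},
    {"translation":[0,0,0],"turn":0,"grip":10},
    {"translation":[0,0,0],"turn":0,"grip":10},
    {"translation":[0,0,0],"turn":0,"grip":10},
    {"translation":[0,0,0],"turn":0,"grip":10},
    {"translation":[0,0,0],"turn":0,"grip":10},
    {"translation":[0,0,0],"turn":0,"grip":10},
    {"translation":[0,0,0],"turn":0,"grip":10},
    {"translation":[0,0,0],"turn":0,"grip":10},
  ],
)

```text
time: 5.2
position: [0.5094, 0.2698, 0.0825]
tool_rot: [0.995, 0.097, -0.0, 0.0]
contact_force: [-0.2, -0.1, 0.2]
gripper_width: 0.0283
finger_force: 0.0
```

Emit:
play_rows(
  force=20,
  steps=[
    {"translation":[0,0,0],"turn":0,"grip":0},
    {"translation":[0,0,0],"turn":0,"grip":0},
    {"translation":[0,0,0],"turn":0,"grip":0},
    {"translation":[0,0,0],"turn":0,"grip":0},
    {"translation":[0,0,0],"turn":0,"grip":0},
  ],
)

```text
time: 5.62
position: [0.5094, 0.2698, 0.0825]
tool_rot: [0.995, 0.097, -0.0, 0.0]
contact_force: [0.1, 0.2, -1.3]
gripper_width: 0.0194
finger_force: 20.0
```

Emit:
play_rows(
  steps=[
    {"translation":[0,0,-0.015],"turn":0,"grip":0},
    {"translation":[0,0,-0.035],"turn":0,"grip":0},
    {"translation":[0,0,-0.06],"turn":0,"grip":0},
    {"translation":[0,0,-0.09],"turn":0,"grip":0},
    {"translation":[0,0,-0.12],"turn":0,"grip":0},
    {"translation":[0,0,-0.15],"turn":0,"grip":0},
    {"translation":[0,0,-0.15],"turn":0,"grip":0},
    {"translation":[0,0,-0.15],"turn":0,"grip":0},
  ],
)

```text
time: 6.28
position: [0.5101, 0.2703, 0.2342]
tool_rot: [0.995, 0.097, 0.002, -0.0]
contact_force: [-0.7, -0.3, -1.2]
gripper_width: 0.0197
finger_force: 20.0
```

```bash
python3 - <<'E'
from h import *
go(.587,-.121,.22,-3.9);s=read_state();print(s['position'],s['contact_force'],s['gripper_width'])
E
```

```text
shift [-3.000e-04  3.988e-01  1.400e-02] y-yaw -78.8 turn -1.308 j [-0.08  0.27 -0.59  1.55  0.15  1.36 -2.06]
[0.51007647 0.27033921 0.23418706] [-0.72645438 -0.28676753 -1.21524964] 0.019707192652127788
```

Emit:
play_rows(
  steps=[
    {"translation":[0,0.025,0],"turn":-0.1,"grip":0},
    {"translation":[0,0.055,0],"turn":-0.22,"grip":0},
    {"translation":[0,0.085,0],"turn":-0.34,"grip":0},
    {"translation":[0,0.12,0],"turn":-0.46,"grip":0},
    {"translation":[0,0.155,0],"turn":-0.58,"grip":0},
    {"translation":[0,0.19,0],"turn":-0.7,"grip":0},
    {"translation":[0,0.225,0],"turn":-0.82,"grip":0},
    {"translation":[0,0.26,0],"turn":-0.94,"grip":0},
    {"translation":[0,0.295,0],"turn":-1.06,"grip":0},
    {"translation":[0,0.33,0],"turn":-1.18,"grip":0},
  ],
)

```text
time: 7.12
position: [0.5727, -0.0559, 0.2311]
tool_rot: [0.771, 0.637, -0.001, -0.001]
contact_force: [1.3, -0.2, -0.3]
gripper_width: 0.0198
finger_force: 20.0
```

Emit:
play_rows(
  steps=[
    {"translation":[0.03,0,0],"turn":0,"grip":0},
    {"translation":[0.03,0,0],"turn":0,"grip":0},
  ],
)

```text
time: 7.28
position: [0.579, -0.0231, 0.2306]
tool_rot: [0.773, 0.635, -0.0, -0.002]
contact_force: [-0.6, 4.1, 0.3]
gripper_width: 0.0195
finger_force: 20.0
```

```bash
python3 - <<'E'
from h import *
go(.587,-.121,.15,-3.9);s=read_state();print(s['position'],s['contact_force'],s['gripper_width'])
E
```

```text
shift [-0.0946  0.0271  0.0804] y-yaw -11.2 turn -0.127 j [ 0.41  0.28 -0.54  1.55  0.14  1.36 -0.34]
[ 0.57899343 -0.02308836  0.23063924] [-0.56731715  4.07557756  0.29655394] 0.019476170775300318
```

Emit:
play_rows(
  steps=[
    {"translation":[-0.02,0.006,0.01],"turn":-0.04,"grip":0},
    {"translation":[-0.045,0.013,0.03],"turn":-0.08,"grip":0},
    {"translation":[-0.07,0.02,0.05],"turn":-0.127,"grip":0},
    {"translation":[-0.09,0.026,0.065],"turn":-0.127,"grip":0},
    {"translation":[-0.0945,0.027,0.072],"turn":-0.127,"grip":0},
    {"translation":[-0.0945,0.027,0.072],"turn":-0.127,"grip":0},
    {"translation":[-0.0945,0.027,0.072],"turn":-0.127,"grip":0},
    {"translation":[-0.0945,0.027,0.072],"turn":-0.127,"grip":0},
  ],
)

```text
time: 7.95
position: [0.5876, -0.1205, 0.1611]
tool_rot: [0.73, 0.683, 0.001, -0.0]
contact_force: [-0.7, 0.6, 0.0]
gripper_width: 0.0194
finger_force: 20.0
```

```bash
python3 - <<'E'
from h import *
d=snap('side','s3');c=cv2.resize(d['frame'][130:220,280:400],None,fx=6,fy=6,interpolation=2);cv2.imwrite('pics/c4.png',c)
def proj(d,p):
    q=d['view']@np.append(p,1);return d['cx']+d['fx']*q[0]/-q[2],d['cy']-d['fy']*q[1]/-q[2]
s=read_state();p=s['position']
for n,x in(('tcp',p),('foot',p-[0,0,.0605]),('collar',p-[0,0,.0105]),('ring',[.587,-.121,.078])):
    u,v=proj(d,x);print(n,x,'crop',(u-280)*6,(v-130)*6)
go(.587,-.121,.0885,-3.9)
E
```

```text
tcp [ 0.5877631  -0.12062213  0.16143946] crop 245.85446538659528 164.18835484288343
foot [ 0.5877631  -0.12062213  0.10093946] crop 243.1210923211039 282.5913632060556
collar [ 0.5877631  -0.12062213  0.15093946] crop 245.36710411488798 185.29964823285633
ring [0.587, -0.121, 0.078] crop 243.90466825914837 325.72056235436025
shift [-0.0005 -0.0008  0.0729] y-yaw -3.8 turn 0.001 j [ 0.52  0.36 -0.49  1.59  0.18  1.23 -0.07]
```

View pics/c4.png

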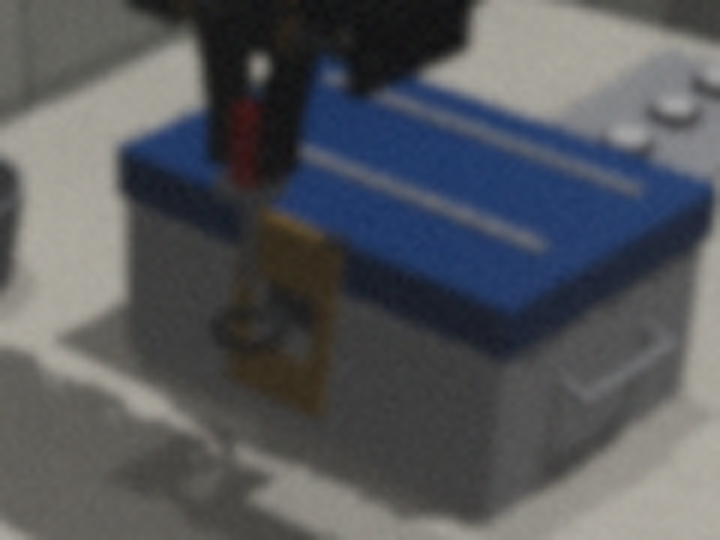

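Pin shank (crop ~(248,285)) hangs directly above the ring (crop ~(248,328)), within a pixel of prediction. Lowering.

Emit:
play_rows(
  steps=[
    {"translation":[-0.0005,0,0.01],"turn":0,"grip":0},
    {"translation":[-0.0005,0,0.02],"turn":0,"grip":0},
    {"translation":[-0.0005,0,0.03],"turn":0,"grip":0},
    {"translation":[-0.0005,0,0.04],"turn":0,"grip":0},
    {"translation":[-0.0005,0,0.05],"turn":0,"grip":0},
    {"translation":[-0.0005,0,0.06],"turn":0,"grip":0},
    {"translation":[-0.0005,0,0.066],"turn":0,"grip":0},
    {"translation":[-0.0005,0,0.07],"turn":0,"grip":0},
    {"translation":[-0.0005,0,0.07],"turn":0,"grip":0},
    {"translation":[-0.0005,0,0.07],"turn":0,"grip":0},
  ],
)

```text
time: 8.83
position: [0.5873, -0.1229, 0.0906]
tool_rot: [0.731, 0.682, 0.0, 0.0]
contact_force: [0.5, -0.3, -0.4]
gripper_width: 0.0191
finger_force: 20.0
```

```bash
python3 - <<'E'
from h import *
s=read_state();print(s['position'],s['contact_force'],s['gripper_width'],s['torque'])
d=snap('side','s4');c=cv2.resize(d['frame'][130:220,280:400],None,fx=6,fy=6,interpolation=2);cv2.imwrite('pics/c5.png',c)
E
```

```text
[ 0.58732158 -0.12294304  0.09064266] [ 0.50086008 -0.29743093 -0.36339756] 0.01905035569116289 [-0.07188558 -0.07464786 -0.03208854]
```

View pics/c5.png

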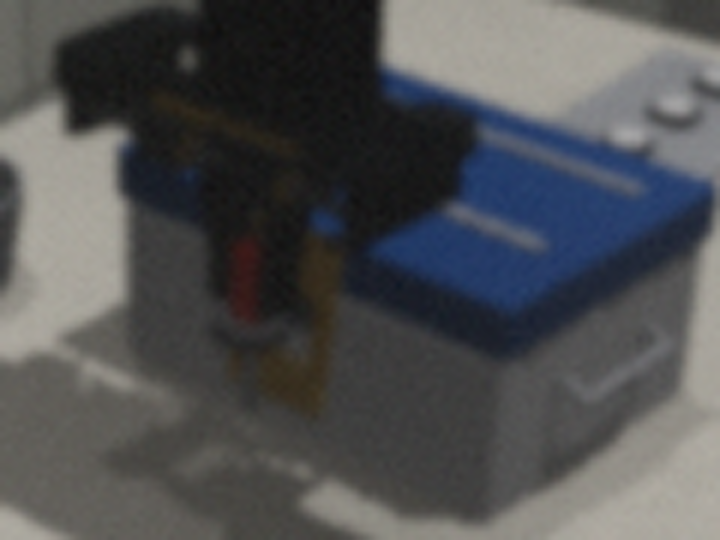

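The shank passes through the ring (below it at crop ~(250,395)) with the collar just above. Seat and release.

Emit:
play_rows(
  steps=[
    {"translation":[0.001,0,0.001],"turn":0,"grip":0},
    {"translation":[0.0015,0,0.002],"turn":0,"grip":0},
    {"translation":[0.0015,0,0.002],"turn":0,"grip":0},
    {"translation":[0.0015,0,0.002],"turn":0,"grip":30},
    {"translation":[0.0015,0,0.002],"turn":0,"grip":45},
    {"translation":[0.0015,0,0.002],"turn":0,"grip":60},
    {"translation":[0.0015,0,0.002],"turn":0,"grip":60},
    {"translation":[0.0015,0,0.002],"turn":0,"grip":60},
  ],
)

```text
time: 9.55
position: [0.5874, -0.1215, 0.0886]
tool_rot: [0.731, 0.682, 0.0, 0.0]
contact_force: [0.3, 0.4, 0.1]
gripper_width: 0.0444
finger_force: 0.0
```

Emit:
play_rows(
  steps=[
    {"translation":[0,0,-0.01],"turn":0,"grip":60},
    {"translation":[0,0,-0.03],"turn":0,"grip":60},
    {"translation":[0,0,-0.06],"turn":0,"grip":60},
    {"translation":[0,0,-0.09],"turn":0,"grip":60},
    {"translation":[0,0,-0.12],"turn":0,"grip":60},
    {"translation":[0,0,-0.15],"turn":0,"grip":60},
    {"translation":[0,0,-0.15],"turn":0,"grip":60},
    {"translation":[0,0,-0.15],"turn":0,"grip":60},
    {"translation":[0,0,-0.15],"turn":0,"grip":60},
  ],
)

```text
time: 10.3
position: [0.5871, -0.1214, 0.2385]
tool_rot: [0.731, 0.682, -0.0, 0.0]
contact_force: [-0.1, -0.4, -0.7]
gripper_width: 0.0524
finger_force: 0.0
```

```bash
python3 - <<'E'
from h import *
d=snap('side','s5');a=cv2.resize(d['frame'][130:220,280:400],(480,360),interpolation=2);b=cv2.resize(d['frame'][215:305,170:250],(320,360),interpolation=2);b=cv2.resize(d['frame'][215:333,170:305],(320,360),interpolation=2);cv2.imwrite('pics/c6.png',np.hstack([a,b]))
F=d['frame'].astype(int);v,u=np.where((F[...,2]>F[...,0]+50)&(F[...,2]>F[...,1]+50))
P=np.array([world(d,x,y) for x,y in zip(u,v)]);print(len(P),np.median(P,0),P.max(0))
q=P[P[:,2]>.1];k=q[:,:2].mean(0)-CC;print(k@CX,k@CY)
s=read_state();print(s['position'],s['contact_force'],s['time'])
E
```

```text
return _methods._mean(a, axis=axis, dtype=dtype,
  ret = ret.dtype.type(ret / rcount)
Traceback (most recent call last):
ValueError: zero-size array to reduction operation maximum which has no identity
```

View pics/c6.png

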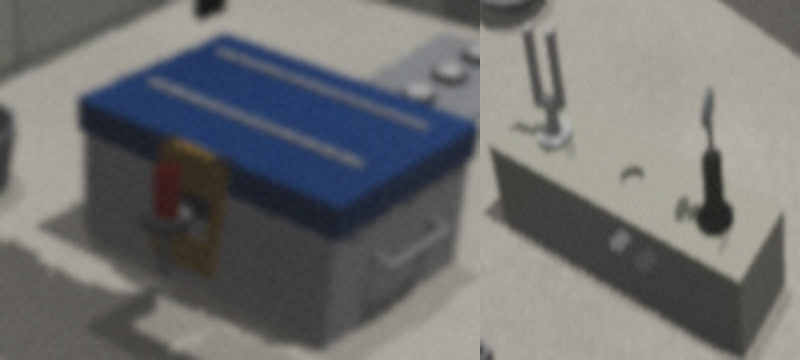

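The pin stands upright in the ring (~(167,195)) with the hasp hanging. The mirror still stands in the rack, and the arm is clear.

```bash
python3 -c "
from bench import *
print(sign_off())"
```

```text
the job is handed in; nothing more can be done
None
```

I handed the job in: the hasp hangs over the staple, the red pin stands upright through the eye, and the mirror still stands in the rack. The last picture shows all three; the hand-in gave no verdict.

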